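Fill the pocket board with bearing balls and tip the spare one back

ROBOT

A 6-joint arm with a two-finger parallel gripper is mounted at the origin on the work surface. World frame = base frame: x ahead of the robot, y to its left, z up, the work surface at z = 0. Lengths are in m, angles in rad, forces in N, time in s.
With the tool pointing down it reaches from about 0.3 to 1 m from the base axis. Payload 5.1 kg.
Tool frame: the origin (TCP) lies at the very end of the fingers, on their centre line; the grasp point (between the pads) lies 19 mm behind it; y points along the fingers, z is the direction in which the jaws open and shut, and the axes are right-handed (so a half turn about y gives the same grasp; the last joint's range is limited). The gripper opens to 95 mm and grips with 3 to 60 N. Pads are 20 mm wide; open, the fingers measure 119 mm over their backs; the gripper's body (75 mm by 180 mm) begins 59 mm behind the grasp point.
Start: joints at [-1.42, 0.124, 1.65, -0, 1.367, -0.083], TCP at [0.151, -0.632, 0.215] pointing down, gripper open.
Joint ranges: [-2.61, 2.61], [-1.02, 2.33], [0.03, 2.71], [-1.35, 4.49], [0.32, 2.68], [-2.91, 2.91]. Speed limits (rad/s): [2.57, 2.57, 3.14, 3.14, 3.14, 3.14].

INTERFACE

Orientations are given as a unit quaternion [w, x, y, z].
In Python, from rig import env, optics, job gives the robot as it stands. The module is installed in compiled form; this text tells all that it offers.
- The arm moves only by the tool arm_command, never from a script. Its argument "targets" is a list that holds one entry, the list of rows, each a list of 7 numbers: the finger opening in cm, from 0 to 9.51, then the shift along the world's x, y, z in cm, then the turn, a rotation vector about the world's x, y, z in degrees. A call has 1 to 10 rows; each row shifts and turns the commanded pose from where the row before left it; what a row does not reach is not made up. A row lasts 1/12 s, in which the tool goes at most 41.7 mm and 7.16 degrees, less where a joint would pass 70% of its speed; a pose out of reach is approached as far as the arm can. A call with a gripper value outside its range is refused whole. The fingers move at their own pace and stop on an object; the grip force is fixed at half the most. Time passes only in rows, so rows that do not move let the fingers close. It gives the time, the measured TCP pose, the force and the opening at its end, in the units of the state.
- env.get_obs(): the state, without advancing time (a new reading comes with each control period).
- optics.snapshot(name): name is "side" or "top"; returns the picture (480x640x3 uint8, red, green, blue); there is no depth.
- optics.calibration(name): a dict with "fx", "fy", "cx", "cy" (pixels), "world_from_camera" (4x4, takes a point from camera to world coordinates). Camera axes: x right, y up, looking along -z (the intrinsics and any distortion apply to the point x, -y, -z); pixel columns grow to the right and rows downward; lengths in m; the calibration is good to about 2 mm. A picture is of the moment at which its call begins. calibration takes no time and is no camera call.
- job.finish_job(): hands the job in, once; it reports no verdict.
The state is a dict: "time": time; "joint_pos": joint angles; "qvel": joint speeds; "effort": joint torques, N m; "position": TCP position; "ee_rot": TCP orientation; "force": force on the tool from outside, world axes, zero at the start; "moment": the same for the moment, N m; "grip_width": finger opening in m.
Only numpy, scipy, OpenCV 4.12 (cv2) and the standard library are available. Lean on these libraries where they do the work, as an engineer would, in place of code of your own. Each camera call takes 0.05 s, during which the arm holds its last target.

TASK

On the model-car bench, use the rocking counting board that holds the three steel balls: press down the tab at its pocket end so the balls roll out of the channel and one drops into each of the two pockets, then press down the tab at its channel end so that the spare ball runs back into the channel. Leave the board tipped to the channel side, with both pockets filled.

Things in the scene. Friction and masses are not known exactly. Their poses are not given: they have to be found in the camera images.
- board (a joint): Hinge of the counting board, rad: 0 level, positive tips the pocket end down, negative the channel end; solid stops at -0.30 and +0.30. Starts near -0.30. Stiff: about 2 N on a tab moves it, and it stays where it is left. Near +0.30 the balls roll to the pocket end within 1 s; near -0.30 the spare rolls back within 1 s.
- board_deck (a point): Middle of the plywood counting board (214 mm along y, 68 wide), on its hinge axis (x) at deck level, 60 mm above the table; tilts with it. Two pockets, 22 (x) x 20 mm, 12 deep, centred at x +-19, y +48. Channel y -28 to -58, 60 wide, sloping 9 degrees down to the end wall. Walls 16 mm high. Stand 116 x 110 mm. An empty board without pockets, 155-175 mm away towards +x, is not used.
- pocket_tab (a point): Centre of the upper face of the flat press tab beyond the end wall at the pocket end: 90 mm from the hinge axis (+y of board_deck), level with the deck, tilts with the board. The tab is 56 mm wide, from 62 to 107 mm from the axis, 6 mm thick. 87 mm above the table when fully up, 33 mm when fully down. Press with closed fingers.
- channel_tab (a point): The same press tab at the other, channel end: 90 mm from the hinge axis towards -y of board_deck. 33 mm above the table at the start, 87 mm when the pocket end is fully down. A model car, a screwdriver and a dish of wheels lie to the sides of the board and have no part in the job.
- ball_1: Plain steel bearing ball, 18 mm diameter, 24 g, one of three alike; origin at its centre. It starts in the channel of the counting board. Seated in a pocket its centre lies 3 mm below the deck surface; on the deck 9 mm above. Any ball may fill any pocket.
- ball_2: Plain steel bearing ball, 18 mm diameter, 24 g, one of three alike; origin at its centre. It starts in the channel of the counting board. Seated in a pocket its centre lies 3 mm below the deck surface; on the deck 9 mm above. Any ball may fill any pocket.
- ball_3: Plain steel bearing ball, 18 mm diameter, 24 g, one of three alike; origin at its centre. It starts in the channel of the counting board. Seated in a pocket its centre lies 3 mm below the deck surface; on the deck 9 mm above. Any ball may fill any pocket.

How it is judged:
By the outcome, as a careful person would: the job done as asked, in the order asked, and still so for the second after the job is handed in, with the robot touching nothing.
It also fails if it takes over 40 s, if anything falls off the work surface, if the arm or the gripper's body presses on something with over 40 N, if the wrist force passes 120 N, or if a joint passes its speed limit or range.

## Working session

There is one attempt and no reset: what is moved stays moved. The work goes in short steps, Python scripts to look and compute and a tool call to move; the robot and the scene stay as the last step left them, time stands still between calls to the robot, and variables do not carry over. Pictures are saved under pics/ and viewed, and the job is handed in when it is done.

Besides the shell and the picture viewer there is one more tool, called after "Request:" as name(argument=value, ...) on one line, values as JSON. arm_command: Moves the arm, as the interface text tells. Its arguments: {"type":"object","properties":{"targets":{"type":"array","items":{"type":"array","items":{"type":"array","items":{"type":"number"}}}}},"required":["targets"]}

```bash
mkdir -p pics; python3 - <<'E'
from rig import env, optics, job
import cv2
for n in("side","top"):
    cv2.imwrite(f"pics/{n}0.png",optics.snapshot(n)[:,:,::-1])
    print(n,optics.calibration(n))
print(env.get_obs())
E
```

```text
side {'fx': 486.07687971612756, 'fy': 486.07687971612756, 'cx': 317.6523652924119, 'cy': 243.32970600551707, 'world_from_camera': array([[ 0.99125262,  0.09818054, -0.0881977 ,  0.47215685],
       [-0.13164807,  0.78280244, -0.60818511, -0.36353281],
       [ 0.00932943,  0.61447613,  0.78888025,  0.64399683],
       [ 0.        ,  0.        ,  0.        ,  1.        ]])}
top {'fx': 593.3695823038917, 'fy': 593.3695823038917, 'cx': 321.9498158708936, 'cy': 240.16025458076814, 'world_from_camera': array([[-1.48404304e-02,  9.97052279e-01, -7.52762568e-02,
         4.72906647e-01],
       [-9.99889745e-01, -1.47599754e-02,  1.62504154e-03,
         7.05596249e-02],
       [ 5.09175668e-04,  7.52920735e-02,  9.97161393e-01,
         8.83136127e-01],
       [ 0.00000000e+00,  0.00000000e+00,  0.00000000e+00,
         1.00000000e+00]])}
{'time': 0.1, 'joint_pos': array([-1.41957050e+00,  1.24471267e-01,  1.65152404e+00, -4.12062063e-05,
        1.36745306e+00, -8.25871843e-02]), 'qvel': array([-0.00030239, -0.00172321, -0.00243033,  0.00016843, -0.00048078,
        0.00015882]), 'effort': array([ 5.61970264e-04, -4.18881726e+01, -3.61096859e+01,  7.77322752e-02,
        4.61712072e-02, -6.60756041e-05]), 'position': array([ 0.15048055, -0.63176156,  0.21349756]), 'ee_rot': array([ 0.08244334, -0.08251688,  0.70293479, -0.70162436]), 'force': array([ 0.19990617, -1.18068805,  0.13024071]), 'moment': array([-0.03291383,  0.00809785, -0.04297524]), 'grip_width': 0.09555918331084401}
```

View pics/side0.png

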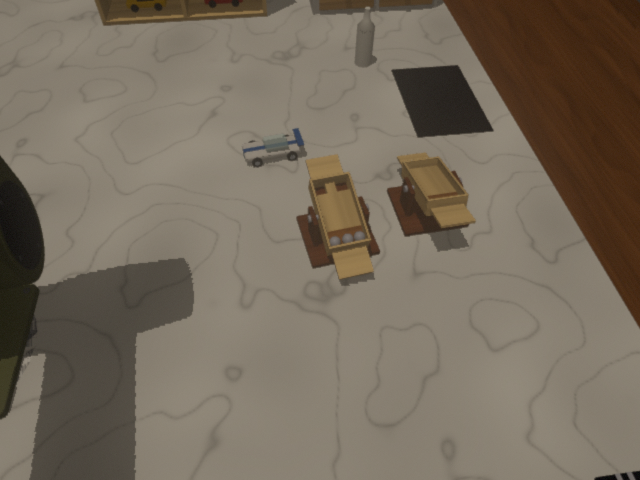

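View pics/top0.png

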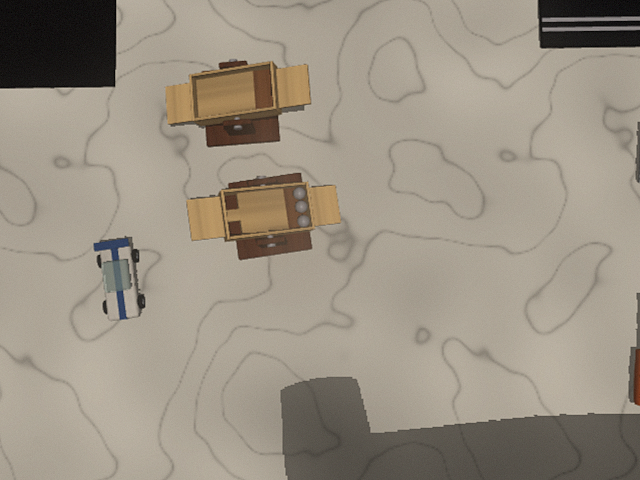

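```bash
python3 - <<'E'
import cv2
i=cv2.imread("pics/top0.png")[160:280,170:360]
cv2.imwrite("pics/z0.png",cv2.resize(i,None,fx=4,fy=4,interpolation=cv2.INTER_CUBIC))
E
cat >h.py <<'E'
from rig import env, optics, job
import numpy as np,cv2
def px(n,u,v,z):
    c=optics.calibration(n);T=c["world_from_camera"]
    d=T[:3,:3]@np.array([(u-c["cx"])/c["fx"],-(v-c["cy"])/c["fy"],-1])
    o=T[:3,3];return o+d*(z-o[2])/d[2]
def proj(n,p):
    c=optics.calibration(n);T=c["world_from_camera"]
    q=T[:3,:3].T@(np.array(p)-T[:3,3]);return c["cx"]+c["fx"]*q[0]/-q[2],c["cy"]+c["fy"]*q[1]/q[2]
E
```

```text
(no output)
```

View pics/z0.png

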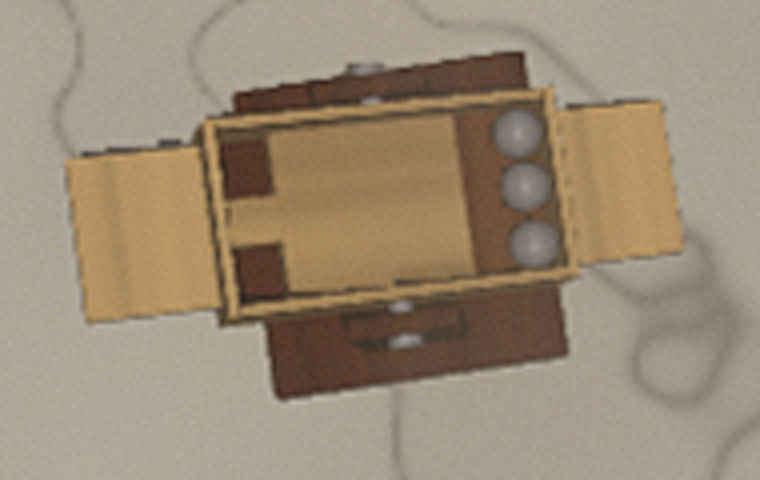

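The zoomed view shows the three balls in the channel. The pocket tab's outer corners are at about top px (186.8,200) and (192,240.5), and the channel tab's at (335.5,185.3) and (341.3,222.5).

```bash
python3 - <<'E'
from h import *
P=[px("top",186.75,200,.0916),px("top",192,240.5,.0916)];C=[px("top",335.5,185.3,.0284),px("top",341.3,222.5,.0284)]
print(P,C,np.linalg.norm(P[0]-P[1]),np.linalg.norm(C[0]-C[1]))
p=sum(P)/2;c=sum(C)/2;d=(p-c)[:2];L=np.linalg.norm(d);u=d/L
print("p",p,"c",c,"L",L,"expect",.214*np.cos(.3),"yaw",np.degrees(np.arctan2(-u[0],u[1])))
m=(p+c)[:2]/2;print("deck",m)
for s in(1,-1):
  for r,z in((.09,.087),(.09,.033)):
    q=m+s*u*r*np.cos(.3);print(s,z,q,"side px",proj("side",[*q,z]))
from scipy.spatial.transform import Rotation as R
o=env.get_obs()['ee_rot'];print(R.from_quat(o,scalar_first=True).as_matrix())
E
```

```text
[array([0.58949314, 0.25021965, 0.0916    ]), array([0.53477728, 0.24307286, 0.0916    ])] [array([0.61716577, 0.04826894, 0.0284    ]), array([0.56265593, 0.04077291, 0.0284    ])] 0.05518062989509523 0.05502284546533037
p [0.56213521 0.24664626 0.0916    ] c [0.58991085 0.04452092 0.0284    ] L 0.2040248407354398 expect 0.20444200867287968 yaw 7.824459856411907
deck [0.57602303 0.14558359]
1 0.087 [0.5643178  0.23076338] side px (np.float64(322.4113700433634), np.float64(164.01454002864696))
1 0.033 [0.5643178  0.23076338] side px (np.float64(321.88574118528567), np.float64(186.92230394763016))
-1 0.087 [0.58772826 0.0604038 ] side px (np.float64(354.4492093062577), np.float64(242.68093124476084))
-1 0.033 [0.58772826 0.0604038 ] side px (np.float64(352.0327557635041), np.float64(264.2221159415574))
[[-9.72788120e-01 -3.19459626e-04  2.31696290e-01]
 [-2.31696483e-01  1.82845209e-03 -9.72786409e-01]
 [-1.12879583e-04 -9.99998277e-01 -1.85271414e-03]]
```

The side camera view agrees with the projected tab centres: (323,166) and (352,262) in the picture. I'll close the fingers and travel over at height.

Request:
arm_command(targets=[[[0, 1.7, 3.6, 0, 0, 0, -0.5], [0, 1.7, 3.6, 0, 0, 0, -0.5], [0, 1.7, 3.6, 0, 0, 0, -0.5], [0, 1.7, 3.6, 0, 0, 0, -0.5], [0, 1.7, 3.6, 0, 0, 0, -0.5], [0, 1.7, 3.6, 0, 0, 0, -0.5], [0, 1.7, 3.6, 0, 0, 0, -0.5], [0, 1.7, 3.6, 0, 0, 0, -0.5], [0, 1.7, 3.6, 0, 0, 0, -0.5], [0, 1.7, 3.6, 0, 0, 0, -0.5]]])

```text
time: 0.93
position: [0.3207, -0.2704, 0.2143]
ee_rot: [0.051, -0.051, 0.705, -0.705]
force: [1.6, -0.3, -0.1]
grip_width: 0.034
```

Request:
arm_command(targets=[[[0, 1.7, 3.6, 0, 0, 0, 0], [0, 1.7, 3.6, 0, 0, 0, 0], [0, 1.7, 3.6, 0, 0, 0, 0], [0, 1.7, 3.6, 0, 0, 0, 0], [0, 1.7, 3.6, 0, 0, 0, 0], [0, 1.7, 3.6, 0, 0, 0, 0], [0, 1.7, 3.6, 0, 0, 0, 0], [0, 1.7, 3.6, 0, 0, 0, 0], [0, 1.7, 3.6, 0, 0, 0, 0], [0, 1.7, 3.6, 0, 0, 0, 0]]])

```text
time: 1.77
position: [0.4907, 0.0899, 0.2143]
ee_rot: [-0.052, 0.052, -0.705, 0.705]
force: [0.2, -1.2, -0.5]
grip_width: 0.0007
```

Request:
arm_command(targets=[[[0, 1.8, 3.6, 0, 0, 0, 0], [0, 1.8, 3.6, 0, 0, 0, 0], [0, 1.8, 3.6, 0, 0, 0, 0], [0, 1.8, 3.4, 0, 0, 0, 0], [0, 0, 0, 0, 0, 0, 0], [0, 0, 0, -3.5, 0, 0, 0], [0, 0, 0, -3.5, 0, 0, 0], [0, 0, 0, -3.0, 0, 0, 0], [0, 0, 0, 0, 0, 0, 0], [0, 0, 0, 0, 0, 0, 0]]])

```text
time: 2.6
position: [0.5608, 0.2289, 0.1124]
ee_rot: [-0.05, 0.054, -0.705, 0.706]
force: [0.1, 0.6, -0.1]
grip_width: 0.0004
```

```bash
python3 - <<'E'
from h import *
a=cv2.resize(optics.snapshot("side")[90:290,220:480,::-1],None,fx=3,fy=3)
cv2.imwrite("pics/s1.png",a)
E
```

```text
(no output)
```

View pics/s1.png

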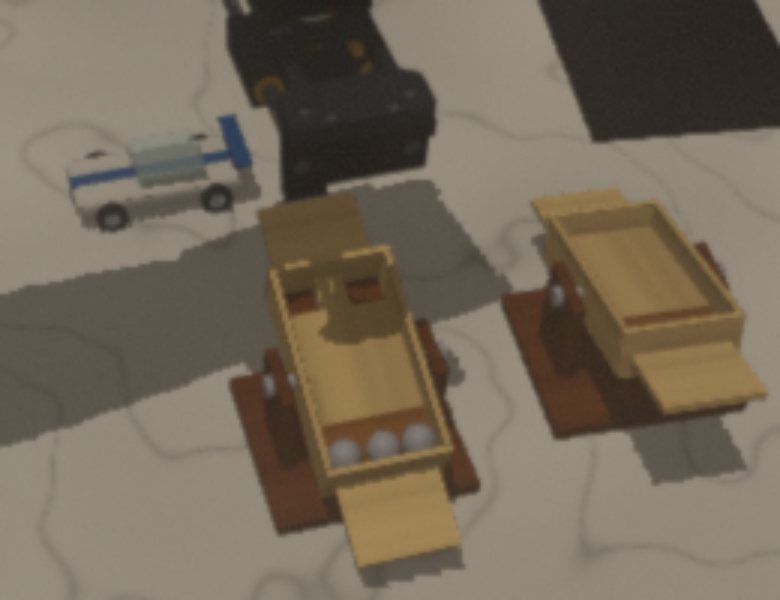

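The fingertips are above the pocket tab, at about side px (322,153), which matches the TCP. Pressing.

Request:
arm_command(targets=[[[0, 0, 0, -1.0, 0, 0, 0], [0, 0, 0, -1.0, 0, 0, 0], [0, 0, 0, -0.6, 0, 0, 0], [0, 0, 0, -0.6, 0, 0, 0], [0, 0, 0, -0.6, 0, 0, 0], [0, 0, 0, -0.6, 0, 0, 0], [0, 0, 0, -0.6, 0, 0, 0], [0, 0, 0, -0.6, 0, 0, 0], [0, 0, 0, -0.6, 0, 0, 0], [0, 0, 0, -0.6, 0, 0, 0]]])

```text
time: 3.48
position: [0.563, 0.2292, 0.0463]
ee_rot: [-0.052, 0.052, -0.705, 0.706]
force: [1.3, -1.0, 2.8]
grip_width: 0.0005
```

Request:
arm_command(targets=[[[0, 0, 0, -0.4, 0, 0, 0], [0, 0, 0, -0.3, 0, 0, 0], [0, 0, 0, -0.2, 0, 0, 0], [0, 0, 0, 0, 0, 0, 0]]])

```text
time: 3.82
position: [0.562, 0.2295, 0.0368]
ee_rot: [-0.051, 0.052, -0.705, 0.705]
force: [0.3, 0.2, -0.1]
grip_width: 0.0002
```

Request:
arm_command(targets=[[[0, 0, 0, -0.1, 0, 0, 0], [0, 0, 0, -0.1, 0, 0, 0], [0, 0, 0, 0, 0, 0, 0]]])

```text
time: 4.07
position: [0.5623, 0.2297, 0.0355]
ee_rot: [-0.052, 0.052, -0.705, 0.705]
force: [-1.2, 0.2, 0.6]
grip_width: 0.0001
```

```bash
python3 - <<'E'
from h import *
a=cv2.resize(optics.snapshot("side")[90:290,220:480,::-1],None,fx=3,fy=3)
cv2.imwrite("pics/s2.png",a)
print(env.get_obs()['force'])
E
```

```text
[-0.60332584  0.39681276  0.19987926]
```

View pics/s2.png

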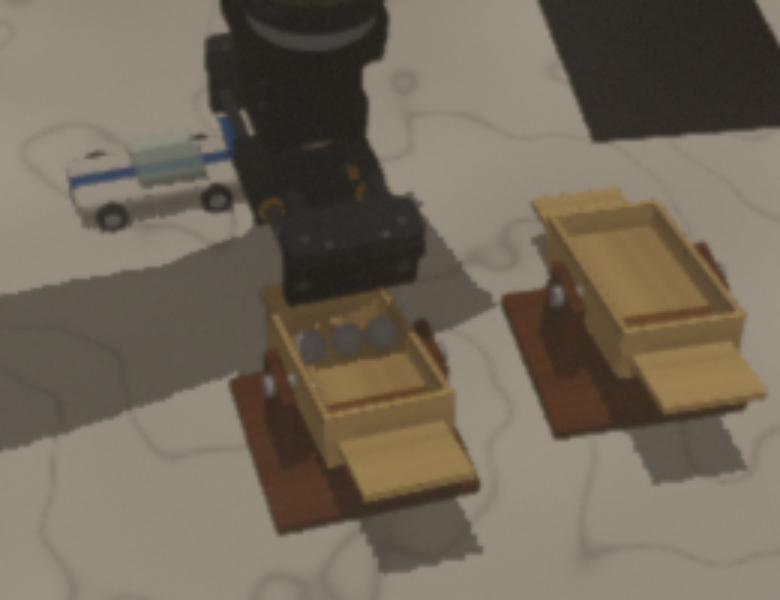

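The board is tipped and the three balls sit side by side near the pockets, at crop (312,346), (345,338) and (382,330). They may still be moving. I'll press down to the stop and let them settle.

Request:
arm_command(targets=[[[0, 0, 0, -0.1, 0, 0, 0], [0, 0, 0, -0.1, 0, 0, 0], [0, 0, 0, -0.1, 0, 0, 0], [0, 0, 0, 0, 0, 0, 0], [0, 0, 0, 0, 0, 0, 0], [0, 0, 0, 0, 0, 0, 0]]])

```text
time: 4.62
position: [0.5629, 0.23, 0.0347]
ee_rot: [0.052, -0.052, 0.705, -0.705]
force: [-4.8, -1.4, 10.0]
grip_width: 0.0003
```

```bash
python3 - <<'E'
from h import *
a=cv2.resize(optics.snapshot("side")[90:290,220:480,::-1],None,fx=3,fy=3)
cv2.imwrite("pics/s3.png",a)
a=cv2.resize(optics.snapshot("top")[160:280,170:360,::-1],None,fx=4,fy=4)
cv2.imwrite("pics/t3.png",a)
print(env.get_obs()['force'])
E
```

```text
[-3.64882319 -0.38611689  9.56813745]
```

View pics/s3.png

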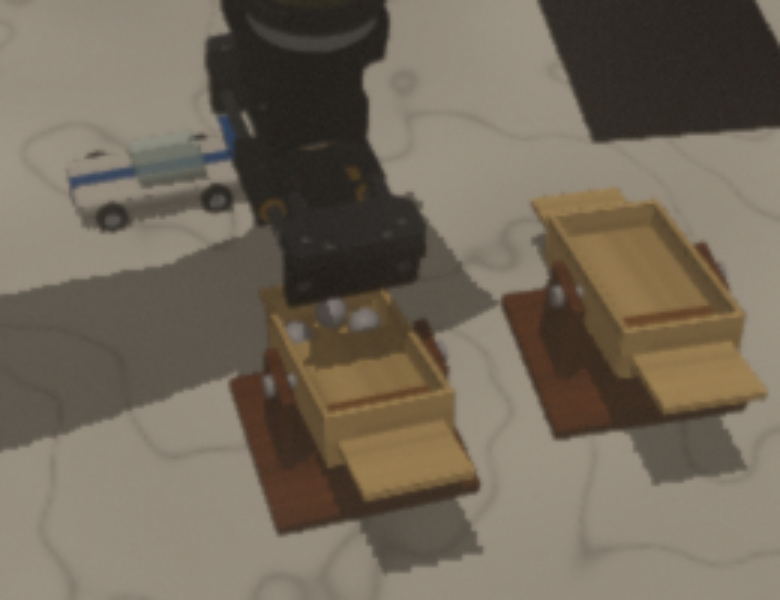

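View pics/t3.png

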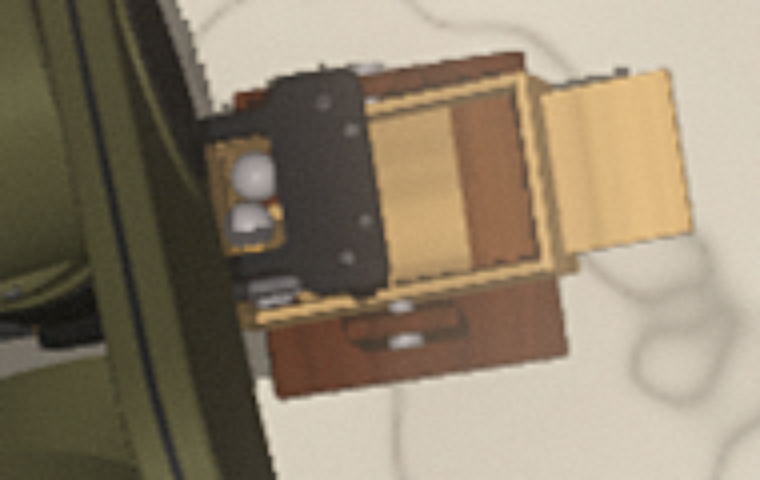

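At the stop (10 N). The outer balls appear seated, at side crop (298,332) and (365,320), with the spare between them at (330,313). I'll hold briefly, then lift clear.

Request:
arm_command(targets=[[[0, 0, 0, 0, 0, 0, 0], [0, 0, 0, 0, 0, 0, 0], [0, 0, 0, 0, 0, 0, 0], [0, 0, 0, 0, 0, 0, 0], [0, 0, 0, 1.0, 0, 0, 0], [0, 0, 0, 3.0, 0, 0, 0], [0, 0, 0, 4.0, 0, 0, 0], [0, 0, 0, 4.0, 0, 0, 0], [0, 0, 0, 4.0, 0, 0, 0], [0, 0, 0, 0, 0, 0, 0]]])

```text
time: 5.55
position: [0.5675, 0.2314, 0.204]
ee_rot: [0.058, -0.046, 0.707, -0.704]
force: [0.6, 1.8, 1.6]
grip_width: 0.0005
```

```bash
python3 - <<'E'
from h import *
a=cv2.resize(optics.snapshot("side")[90:290,220:480,::-1],None,fx=3,fy=3)
cv2.imwrite("pics/s4.png",a)
E
```

```text
(no output)
```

View pics/s4.png

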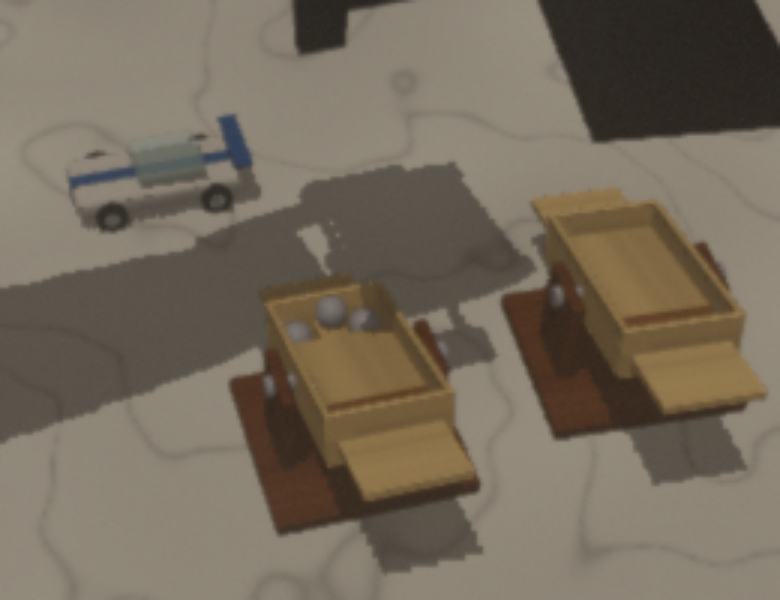

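The pocket-end balls are seated, with the spare against the end wall at crop (331,311). Next, the channel tab.

Request:
arm_command(targets=[[[0, 0.4, -3.5, 0, 0, 0, 0], [0, 0.4, -3.5, 0, 0, 0, 0], [0, 0.4, -3.5, 0, 0, 0, 0], [0, 0.4, -3.5, 0, 0, 0, 0], [0, 0.4, -3.2, 0, 0, 0, 0], [0, 0, 0, 0, 0, 0, 0], [0, 0, 0, -3.0, 0, 0, 0], [0, 0, 0, -3.0, 0, 0, 0], [0, 0, 0, -3.0, 0, 0, 0], [0, 0, 0, 0, 0, 0, 0]]])

```text
time: 6.43
position: [0.5767, 0.0579, 0.0943]
ee_rot: [0.047, -0.057, 0.706, -0.705]
force: [-1.3, 0.5, -1.5]
grip_width: 0.0005
```

```bash
python3 - <<'E'
from h import *
a=cv2.resize(optics.snapshot("side")[90:290,220:480,::-1],None,fx=3,fy=3)
cv2.imwrite("pics/s5.png",a)
E
```

```text
(no output)
```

View pics/s5.png

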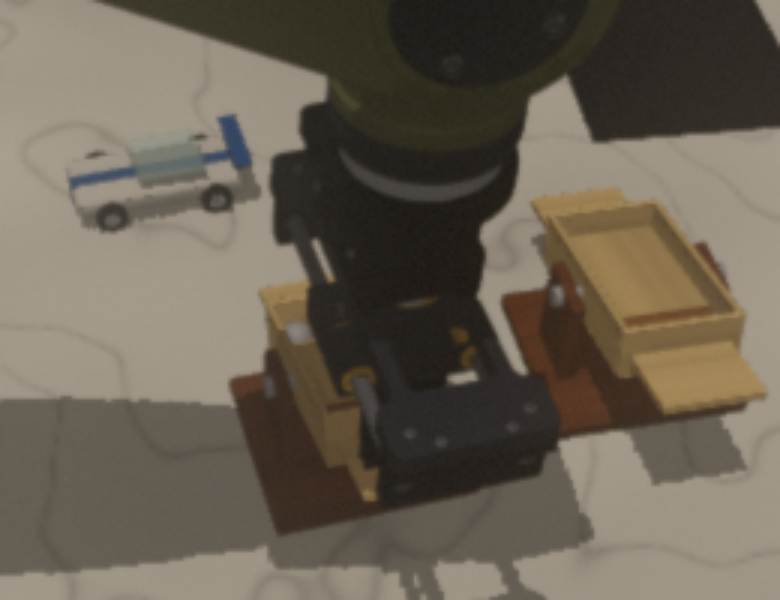

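Request:
arm_command(targets=[[[0, 0.8, 0, 0, 0, 0, 0], [0, 0, 0, -0.6, 0, 0, 0], [0, 0, 0, -0.6, 0, 0, 0], [0, 0, 0, -0.6, 0, 0, 0], [0, 0, 0, -0.6, 0, 0, 0], [0, 0, 0, -0.6, 0, 0, 0], [0, 0, 0, -0.6, 0, 0, 0], [0, 0, 0, -0.6, 0, 0, 0], [0, 0, 0, -0.6, 0, 0, 0], [0, 0, 0, -0.4, 0, 0, 0]]])

```text
time: 7.32
position: [0.5905, 0.058, 0.0499]
ee_rot: [0.052, -0.052, 0.706, -0.705]
force: [1.4, 0.8, 1.9]
grip_width: 0.0003
```

Request:
arm_command(targets=[[[0, 0, 0, -0.4, 0, 0, 0], [0, 0, 0, -0.4, 0, 0, 0], [0, 0, 0, -0.3, 0, 0, 0], [0, 0, 0, -0.2, 0, 0, 0], [0, 0, 0, -0.1, 0, 0, 0], [0, 0, 0, 0, 0, 0, 0]]])

```text
time: 7.82
position: [0.5901, 0.0576, 0.0361]
ee_rot: [-0.051, 0.052, -0.705, 0.705]
force: [0.0, 0.5, 0.1]
grip_width: 0.0004
```

Request:
arm_command(targets=[[[0, 0, 0, -0.1, 0, 0, 0], [0, 0, 0, -0.1, 0, 0, 0], [0, 0, 0, -0.1, 0, 0, 0], [0, 0, 0, 0, 0, 0, 0], [0, 0, 0, 0, 0, 0, 0]]])

```text
time: 8.23
position: [0.5905, 0.0577, 0.0339]
ee_rot: [0.052, -0.052, 0.705, -0.705]
force: [-2.0, 0.0, 2.8]
grip_width: 0.0007
```

Request:
arm_command(targets=[[[0, 0, 0, -0.1, 0, 0, 0], [0, 0, 0, -0.1, 0, 0, 0], [0, 0, 0, 0, 0, 0, 0], [0, 0, 0, 0, 0, 0, 0], [0, 0, 0, 0, 0, 0, 0]]])

```text
time: 8.65
position: [0.5906, 0.0577, 0.0336]
ee_rot: [0.052, -0.052, 0.705, -0.705]
force: [-6.1, 1.1, 13.0]
grip_width: 0.0003
```

At the stop (13 N). Hold, lift, and move away toward -y.

Request:
arm_command(targets=[[[0, 0, 0, 0, 0, 0, 0], [0, 0, 0, 0, 0, 0, 0], [0, 0, 0, 1.0, 0, 0, 0], [0, 0, 0, 3.0, 0, 0, 0], [0, 0, 0, 4.0, 0, 0, 0], [0, 0, 0, 4.0, 0, 0, 0], [0, 0, 0, 4.0, 0, 0, 0], [0, -0.5, -3.5, 0, 0, 0, 0], [0, -0.5, -3.5, 0, 0, 0, 0], [0, -0.5, -3.5, 0, 0, 0, 0]]])

```text
time: 9.48
position: [0.576, -0.0483, 0.1931]
ee_rot: [-0.053, 0.051, -0.705, 0.706]
force: [0.6, 0.2, -1.2]
grip_width: 0.0004
```

Request:
arm_command(targets=[[[0, -1.0, -3.5, 0, 0, 0, 0], [0, -1.0, -3.5, 0, 0, 0, 0], [0, -1.0, -3.5, 0, 0, 0, 0], [0, -1.0, -3.5, 0, 0, 0, 0], [0, 0, 0, 0, 0, 0, 0], [0, 0, 0, 0, 0, 0, 0]]])

```text
time: 9.98
position: [0.535, -0.1889, 0.1915]
ee_rot: [0.051, -0.05, 0.705, -0.705]
force: [-0.5, 0.6, -1.5]
grip_width: 0.0003
```

```bash
python3 - <<'E'
from h import *
a=cv2.resize(optics.snapshot("side")[90:290,220:480,::-1],None,fx=3,fy=3)
cv2.imwrite("pics/s6.png",a)
a=cv2.resize(optics.snapshot("top")[160:280,170:360,::-1],None,fx=4,fy=4)
cv2.imwrite("pics/t6.png",a)
E
```

```text
(no output)
```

View pics/s6.png

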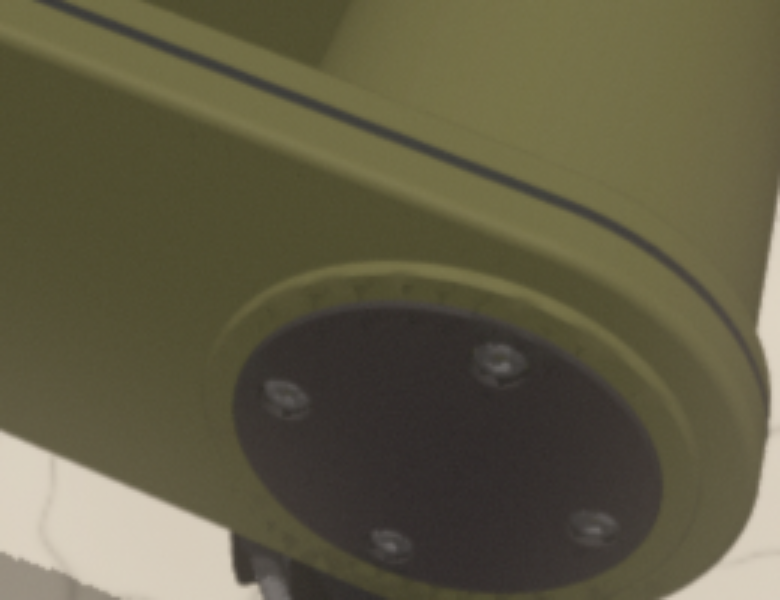

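View pics/t6.png

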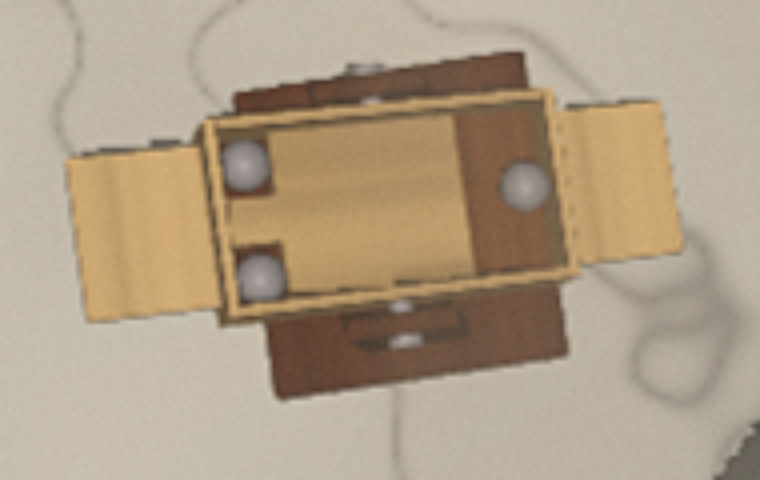

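The top view shows both pockets filled, at crop (247,166) and (262,277), and the spare in the channel at (526,186). The tab corners are back at their starting pixels, so the board is at its channel stop. In the side view the arm blocks the board.

```bash
python3 -c "
from rig import job
print(job.finish_job())"
```

```text
the job is handed in; nothing more can be done
None
```

The job is done and handed in at about 10 s of the 40 s allowed. I pressed the pocket tab to its stop (about 10 N) and held it while the balls rolled out. One ball seated in each pocket and the spare stayed between them. I then pressed the channel tab to its stop (about 13 N), lifted off and moved the arm clear.

- **Final top picture:** both pockets hold a ball and the spare is in the channel. The board is tipped fully to the channel side, with its tab corners at the same pixels as at the start.
- **Not checked:** the last side picture showed nothing useful because the arm blocked the view, so the final state rests on the top camera alone. No other check failed or disagreed.

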